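# Clamp the lens holder to the slotted optical rail

## Robot

A 7-joint arm with a two-finger parallel gripper is mounted at the origin on the work surface. World frame = base frame: x ahead of the robot, y to its left, z up, the work surface at z = 0. Lengths are in m, angles in degrees, forces in N, time in s.
With the tool pointing down it reaches from about 0.35 to 0.775 m from the base axis. Payload 3.1 kg.
Tool frame: the origin (TCP) lies on the mounting face of the last link; the fingertips stand 173 mm ahead of it and the grasp point (between the pads) lies 155 mm ahead of it (robot.tip_extent is the distance from the TCP to the fingertips, in m); z points along the fingers, y is the line along which they close (so a half turn about z gives the same grasp; the last joint's range is limited). The gripper opens to 85 mm and grips with 20 to 120 N. Pads are 22 mm wide; open, the fingers measure 114 mm over their backs; the gripper's body (76 mm by 85 mm) begins 54 mm behind the grasp point. The pads swing forward as they close: fully open they stand 13 mm farther back than shut.
Start: joints at [-2.389, 17.813, 0.802, 86.603, -0.252, 75.585, -1.558], TCP at [0.55, 0, 0.405] pointing down, gripper open.
Joint ranges: [-154.91, 154.91], [-16.99, 109.72], [-72.82, 74.43], [7.12, 147.25], [-82.49, 262.49], [11.32, 116.49], [-174.64, 174.64]. Speed limits (degrees/s): [159.86, 159.86, 180, 180, 180, 180, 180].

## Interface

Orientations are given as a 3x3 rotation matrix whose columns are the frame's x, y, z axes.
In Python, from cell import robot, grab_frame gives the robot as it stands. Calls block until the motion is done:
- robot.reach(position, orientation): joint-space move of the TCP to a pose.
- robot.line_to(position, frame=None, v=0.15, contact_N=None): straight line of the TCP; frame=None keeps the orientation; v is the mean speed in m/s. With contact_N (N) it stops when the force on the tool has changed by that much, and returns True; else False.
- robot.move_j(angles): joint-space move.
- robot.open_jaws() and robot.grab(newtons=None): open the fingers fully, or close them until they stop; newtons is the grip in N (None keeps the last).
- robot.dwell(seconds).
- robot.inverse_kinematics(position, orientation): joint angles nearest the present ones, or None.
- grab_frame(name): name is "scene" or "side" or "wrist"; returns a dict with "pixels" (384x512x3 uint8, red, green, blue), "z_map" (384x512 float32, m along the optical axis (not along the pixel's ray), 0 where there is no reading), "intrinsics" (3x3 intrinsics, pixels), "origin" and "attitude" of the camera in the world. Camera axes: x right, y up, looking along -z (the intrinsics and any distortion apply to the point x, -y, -z); pixel columns grow to the right and rows downward; lengths in m; the calibration is good to about 2 mm. A picture is of the moment at which its call begins.
A pose or a line that the arm cannot do raises robot.PlanningError and nothing moves.
- robot.sign_off(): hands the job in; it is judged then, once.
Readings, each from a call of its own:
- robot.read_t(): time.
- robot.read_joints(): joint angles.
- robot.read_joint_vel(): joint speeds.
- robot.read_effort(): joint torques, N m.
- robot.read_ee_pos(): TCP position.
- robot.read_tool_rot(): TCP orientation.
- robot.read_contact_force(): force on the tool from outside, world axes, zero at the start.
- robot.read_moment(): the same for the moment, N m.
- robot.read_grip_width(): finger opening in m.
- robot.read_grip_force(): force on a finger pad.
Only numpy, scipy, OpenCV 4.12 (cv2) and the standard library are available. Lean on these libraries where they do the work, as an engineer would, in place of code of your own. Each camera call takes 0.05 s, during which the arm holds its last target. There are 200 camera calls.

## Task

Fix the trial-lens holder to the T-slotted rail just where it stands: take the T-bolt clamp (the one with the tall hexagonal nut) from the rack, lower its head through the slot in the holder's foot into the rail, turn it clockwise until the head stands square across under the rail's lips, and go on turning the nut until it is firmly finger-tight. Do not force or overtighten it, leave the holder in its place and upright, disturb nothing else on the bench, and let go at the end.

Things in the scene. Friction and masses are not known exactly. Their poses are not given: they have to be found in the camera images.
- rail: Aluminium T-slotted optical rail fixed on the bench, 440 mm long (its y axis), 80 wide, 40 high; origin: centre of its underside. A T-slot runs along the middle of its top: throat 16 mm wide, 8 deep, below it a channel 25 wide, 14 deep. A black lamp house (75 mm above the rail, y below -0.177) and a white screen (90 mm above the rail, y above 0.19) stand on its ends.
- rail_slot (a point): Point on the rail's top face (40 mm above the bench), midway along the slot and on its centre line; y axis along the slot, x axis across it, z up.
- holder: Loose trial-lens holder, 0.5 to 0.8 kg, standing on the rail, kept in line by tenons in the slot (0.6 mm play to each side): dark steel foot 64 x 140 x 8 mm, reaching from y = -30 to +110 mm; at y = +90 mm a post with an upright lens ring, 113 mm tall in all. Origin on the foot's underside at the centre of its clamping slot, y axis along the rail.
- foot_slot (a point): Centre of the clamping slot in the holder's foot, on the foot's top face (48 mm above the bench). The slot goes through the foot: 17 mm wide, 31 mm long, long side along the y axis, in line with the rail slot below.
- rack: Fixed aluminium bridge-shaped rack, 64 x 190 mm, top face 44 mm above the bench, open underneath; origin: centre of its underside. Two round holes of 32 mm at y = -48 and +48 mm: in one hangs the T-bolt clamp, in the other a short thumbscrew, either way round.
- clamp: T-bolt clamp, steel, 0.4 kg, standing in the rack with its bolt hanging through the hole. Its grip is the nut on the bolt: a tall hexagon, 28 mm across flats, 36 tall, on a round collar 40 in diameter, 3 thick. Origin: centre of the collar's underside (it rests on the rack's top), z up; two of the flats face along +x and -x, the others every 60 degrees.
- nut_mid (a point): Centre of the clamp's nut, half-way up, on its axis, 22 mm above the collar's underside; x axis square to two of the flats. Grip the nut here from above, across two opposite flats, firmly (60 N does). The bolt goes round with the nut until something stops its head. Once tight, the nut stays when let go. A turn that overshoots and comes back reverses the friction: judge the torque after a last small advance (about 0.015 rad).
- bolt_line (a point): Point on the clamp's axis at the collar's underside that turns with the bolt: its y axis is the long side of the T-head (any yaw in the rack), also marked by a slot in the bolt's upper end. The head, 24 mm long, 14 wide, 6 thick, bevelled below, hangs 16.6 to 20.4 mm (its top) under the collar. It passes the foot and the rail's throat only with its long side along their slots.
- rail_channel (a point): Point on the slot's centre line half-way along, 7 mm under the lips. In this channel the T-head turns 93 degrees clockwise from along the slot, then its corners stop on the walls; the other way it stops at 33 degrees, not square. With the collar on the foot the head has 0.6 to 4.4 mm of play below the lips, not known beforehand.
- collar (a point): Centre of the collar's underside, which rests on the rack, later on the foot. Right-hand thread, 12 mm per turn: once the head is stopped, the nut turning clockwise draws it up, the play taking 0.3 to 2.3 rad against under 0.1 N m. Then friction under the collar climbs with the clamping force, to 0.15 to 0.3 N m (about 35 N) some 0.4 rad later: finger-tight. Over 0.45 N m is too much.
- thumbscrew: Bystander: short knurled thumbscrew (17 mm tall knob, plain 8 mm shank without a head) standing in the rack's other hole. Leave it.
- retinoscope: Bystander: retinoscope with silver handle and black head, 180 mm long, 29 mm high, lying on the bench beyond the rail. Leave it.
- trial_frame: Bystander: trial frame with two round lens cells, 130 mm wide, lying flat on the bench beyond the rail. Leave it.
- trial_lens: Bystander: small rimmed lens, 38 mm in diameter, lying on the bench beyond the rail. Leave it.
Things that resemble listed ones, but are neither listed nor needed, are in the scene too. Leave any orange or red look-alike of the clamp alone. What is shaped like the holder but red is not meant.

How it is judged (in metres and radians):
On the way, in this order (a step that is already met when the one before it is completed fails the run):
1. the collar is down on the foot, the bolt's head through it in the rail (horizontal distance between collar and foot_slot below 0.012 m and x of collar in the frame of rail_slot between -0.004 and 0.004 m and z of collar in the frame of rail_slot below 0.012 m), for 0.1 s.
2. the head is turned square across the slot under the lips (all of step 1 and angle between the y axis of bolt_line and the x axis of rail_slot, either way round below 0.26 rad), for 0.15 s.
3. the nut is tightened: collar pressed on the foot, head drawn against the lips (all of step 2 and contact force between clamp and holder above 14 N and contact force between clamp and rail above 12 N), for 0.2 s.
At the end, for the whole second after the job is handed in: Collar down on the foot (within 12 mm of the foot slot's centre, at most 4 mm above the foot), T-head square across the rail slot within 15 degrees, collar pressing the foot with over 14 N and head the rail with over 12 N; clamp and holder upright, at rest, holder within 10 mm of its start (all of step 3 and angle between clamp's own z axis and vertical below 0.1 rad and angle between holder's own z axis and vertical below 0.05 rad and distance of foot_slot from where it was at the start of the episode below 0.01 m and linear speed of clamp below 0.02 m/s and angular speed of clamp below 0.2 rad/s); the robot touches nothing.
It fails at once if the clamp is forced or overtightened: more than 70 N on the holder (contact force between clamp and holder above 70 N).
It fails at once if the clamp is forced or overtightened: more than 70 N on the rail (contact force between clamp and rail above 70 N).
It fails at once if the holder is shoved more than 25 mm (distance of foot_slot from where it was at the start of the episode above 0.025 m).
It fails at once if a bystander is disturbed (moved more than 15 mm) (distance of any of thumbscrew, retinoscope, trial_frame, trial_lens from where it was at the start of the episode above 0.015 m).
It also fails if it takes over 64 s, if anything falls off the work surface, if the arm or the gripper's body presses on something with over 40 N, if the wrist force passes 120 N, or if a joint passes its speed limit or range.

## Working session

There is one attempt and no reset: what is moved stays moved. The work goes in short steps, each a Python script; the robot and the scene stay as the last script left them, time stands still between calls to the robot, and variables do not carry over. Pictures are saved under pics/ and viewed, at most 10 in all, crops included, and the job is handed in when it is done.

```bash
mkdir -p pics; ls; cat > h.py <<'E'
import numpy as np, cv2
from cell import robot, grab_frame
def save(f,name): cv2.imwrite('pics/'+name, cv2.cvtColor(f['pixels'],cv2.COLOR_RGB2BGR))
def cloud(f):
    K=f['intrinsics'];z=f['z_map'];v,u=np.mgrid[0:z.shape[0],0:z.shape[1]]
    p=np.stack([(u-K[0,2])/K[0,0]*z,-(v-K[1,2])/K[1,1]*z,-z],-1)
    w=p@np.array(f['attitude']).T+np.array(f['origin']); w[z==0]=np.nan
    return w
def ray(f,u,v,h):
    K=f['intrinsics'];d=np.array(f['attitude'])@np.array([(u-K[0,2])/K[0,0],-(v-K[1,2])/K[1,1],-1.])
    o=np.array(f['origin']);return o+d*(h-o[2])/d[2]
E
python3 - <<'E'
from h import *
fs=[grab_frame(n) for n in('scene','side')]
for n,f in zip(('scene','side'),fs): 
    save(f,n+'0.png'); np.savez('/tmp/'+n+'.npz',**f); print(n,f['origin'],f['attitude'],f['intrinsics'])
print(robot.read_t())
E
```

```text
pics
scene [0.88048226 0.16924744 0.69666892] [[-0.58121034 -0.69267825  0.42707305]
 [ 0.8136452  -0.50322537  0.29111117]
 [ 0.01326762  0.51668276  0.85607412]] [[347.14628373   0.         257.36254311]
 [  0.         347.14628373 194.22149497]
 [  0.           0.           1.        ]]
side [0.08289099 0.51430075 0.7111293 ] [[-0.76701751  0.41107709 -0.49264568]
 [-0.6414833  -0.50750554  0.57527151]
 [-0.01353948  0.7572673   0.65296472]] [[366.70315799   0.         257.42021181]
 [  0.         366.70315799 189.7876992 ]
 [  0.           0.           1.        ]]
0.1
```

View pics/scene0.png

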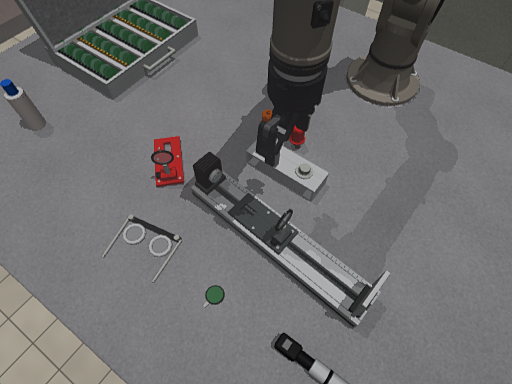

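View pics/side0.png

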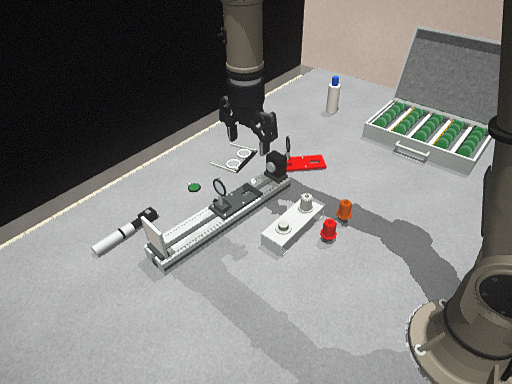

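Scene view: the rack is at (287,168), the thumbscrew at (304,170), the holder's foot at (265,218), and the gripper hides the other rack hole. Side view: four candidates for the clamp. The tall grey nut in the rack at (306,203) fits; the short knob at (284,226) is the thumbscrew; the red (329,230) and orange (344,210) ones are look-alikes standing on the bench. I'll measure, then confirm in an enlarged crop.

```bash
python3 - <<'E'
from h import *
f=dict(np.load('/tmp/side.npz')); w=cloud(f); x,y,z=w[...,0],w[...,1],w[...,2]
px=f['pixels'].astype(int)
def rect(m,name):
    n,l,s,c=cv2.connectedComponentsWithStats(m.astype(np.uint8))
    for i in range(1,n):
        if s[i,4]>25:
            q=w[l==i]; r=cv2.minAreaRect((q[:,:2]*1000).astype(np.float32)); print(name,s[i,4],c[i].round(),np.round(r[0]),np.round(r[1]),round(r[2],1),'z',q[:,2].mean().round(4), 'med',np.median(q,0).round(4))
reg=(np.abs(x-.5)<.35)&(np.abs(y)<.4)
for a,b,n in((.036,.042,'z40'),(.042,.0465,'z44'),(.0465,.051,'z48'),(.056,.066,'z61'),(.075,.09,'z83'),): rect(reg&(z>a)&(z<b),n)
def crop(u0,u1,v0,v1): return cv2.resize(f['pixels'][v0:v1,u0:u1,::-1],(400,300),interpolation=cv2.INTER_CUBIC)
cv2.imwrite('pics/crop1.png',np.vstack([crop(258,362,182,260),crop(200,280,160,220)]))
E
```

```text
z40 157 [258. 179.] [ 617. -115.] [64. 35.] 79.9 z 0.0397 med [ 0.6172 -0.1152  0.0398]
z40 1150 [214. 225.] [586.  41.] [439.  36.] 84.1 z 0.0394 med [0.5883 0.1181 0.0395]
z40 567 [187. 224.] [643. 138.] [155.  36.] 83.7 z 0.0393 med [0.6416 0.1395 0.0394]
z40 41 [273. 241.] [443.  45.] [65. 15.] 11.8 z 0.0391 med [0.4394 0.0448 0.0389]
z40 34 [148. 249.] [654. 251.] [ 7. 33.] 80.3 z 0.0389 med [0.6547 0.2517 0.0392]
z44 46 [246. 204.] [575. -16.] [99.  9.] 84.1 z 0.0444 med [ 0.5732 -0.0067  0.0444]
z44 951 [292. 221.] [443. -50.] [192.  67.] 89.2 z 0.0441 med [ 0.436  -0.0381  0.0441]
z48 554 [237. 199.] [605.  -4.] [142.  66.] 83.9 z 0.048 med [ 0.5995 -0.0098  0.0479]
z48 36 [304. 209.] [441. -90.] [37. 25.] 19.7 z 0.0479 med [ 0.4395 -0.0863  0.0475]
z48 55 [283. 229.] [441.   5.] [38. 23.] 30.7 z 0.0477 med [0.4343 0.0077 0.0475]
z48 46 [155. 251.] [630. 247.] [10. 58.] 84.8 z 0.0495 med [0.6276 0.2492 0.0498]
z61 44 [277. 174.] [ 582. -146.] [56. 27.] 27.2 z 0.0605 med [ 0.5691 -0.1437  0.0603]
z61 112 [220. 205.] [614.  46.] [26. 47.] 83.3 z 0.0623 med [0.6057 0.0488 0.0628]
z61 66 [345. 204.] [ 360. -158.] [28. 29.] 19.4 z 0.0626 med [ 0.3587 -0.1536  0.0634]
z61 34 [306. 206.] [435. -89.] [26.  9.] 38.6 z 0.0607 med [ 0.434  -0.0852  0.0604]
z61 79 [330. 225.] [353. -71.] [32. 25.] 50.7 z 0.0627 med [ 0.3519 -0.0658  0.064 ]
z61 66 [283. 224.] [443.  -1.] [24. 23.] 3.3 z 0.0604 med [4.431e-01 4.000e-04 6.070e-02]
z61 41 [157. 247.] [628. 243.] [ 8. 75.] 88.3 z 0.0611 med [0.6242 0.2422 0.0609]
z83 84 [276. 168.] [ 577. -146.] [57. 24.] 42.0 z 0.0829 med [ 0.5749 -0.1407  0.0836]
z83 87 [306. 198.] [442. -95.] [30. 28.] 86.6 z 0.0833 med [ 0.4388 -0.0922  0.0843]
z83 73 [156. 241.] [627. 240.] [ 8. 76.] 84.1 z 0.0828 med [0.6224 0.2423 0.083 ]
```

View pics/crop1.png

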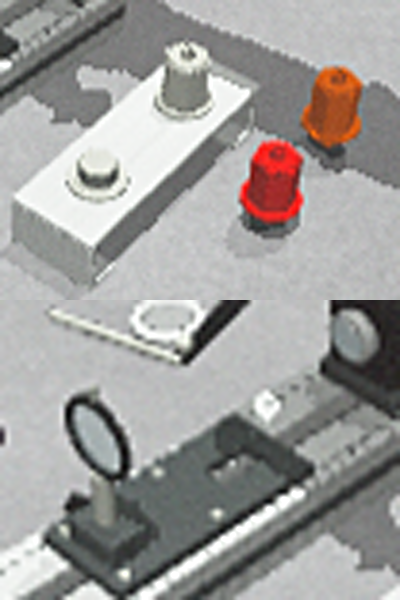

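The crop confirms it: the tall grey hexagonal nut, top right in the rack, is the clamp. The grey foot with its slot, on the rail, is the right holder. Next I look with the wrist camera from above the clamp, then the foot.

```bash
python3 - <<'E'
from h import *
R=robot.read_tool_rot();print(np.round(R,3))
f=grab_frame('wrist'); p=robot.read_ee_pos()
R=np.array(R);print('cam in tool',(R.T@(f['origin']-p)).round(4),(R.T@f['attitude']).round(3),f['intrinsics'])
# place camera roughly above targets at tcp height
d=np.array(f['origin'])-p
ax=-np.array(f['attitude'])[:,2]
for n,t,h in(('c',(.442,-.096,.083),.30),('f',(.602,-.044,.048),.30)):
    # tcp such that optical axis hits t
    s=(h+d[2]-t[2])/-ax[2]; q=np.array([t[0]-d[0]-ax[0]*s,t[1]-d[1]-ax[1]*s,h])
    print(n,q); robot.reach(q,R); robot.dwell(.2)
    g=grab_frame('wrist'); save(g,'w_'+n+'.png'); np.savez('/tmp/w_'+n+'.npz',tcp=robot.read_ee_pos(),**g)
a=[cv2.imread('pics/w_%s.png'%n) for n in 'cf']
cv2.imwrite('pics/w_cf.png',cv2.resize(np.vstack([a[0][80:310],a[1][80:310]]),None,fx=1.25,fy=1.25))
print(robot.read_t(),robot.read_joints())
E
```

```text
[[-0.     1.    -0.002]
 [ 1.     0.    -0.   ]
 [-0.    -0.002 -1.   ]]
cam in tool [0.0724 0.0005 0.032 ] [[ 0.     0.959  0.285]
 [ 1.    -0.    -0.   ]
 [-0.     0.285 -0.959]] [[296.056616     0.         259.57844666]
 [  0.         296.056616   193.47476556]
 [  0.           0.           1.        ]]
c [ 0.44190209 -0.11346473  0.3       ]
f [ 0.60196748 -0.05107345  0.3       ]
2.15 [ 2.19083587 28.1960159   1.65961765 86.54351464 -0.81205361 65.39296844
  3.88745806]
```

View pics/w_cf.png

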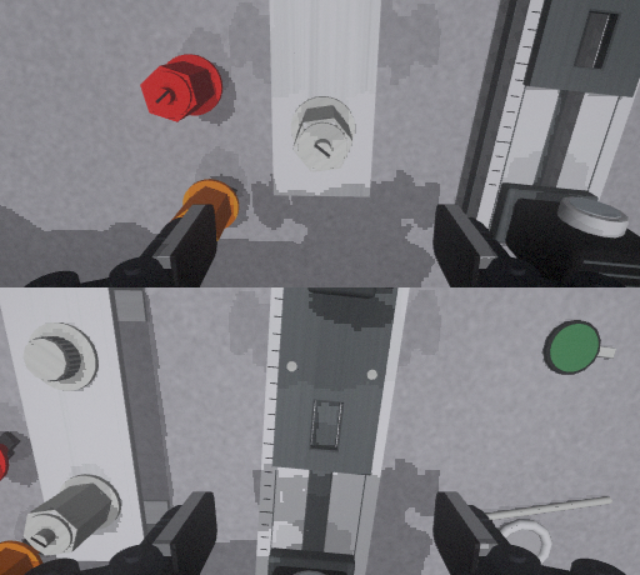

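Upper half: the nut's top is at about (258,198), with the dark marker slot on the bolt end. Lower half: the foot slot is at about (261,189). The orange and red look-alikes stand off the rack. Next comes the precise extraction, with an enlarged crop.

```bash
python3 - <<'E'
from h import *
f=dict(np.load('/tmp/w_c.npz')); w=cloud(f)
sub=(slice(165,230),slice(225,295)); z=w[...,2][sub]
print('ztop pct',np.percentile(z[z>.075],[5,25,50,75,95]).round(4),(z>.075).sum())
m=np.zeros(w.shape[:2],np.uint8); m[sub]=(z>.079)
cs,_=cv2.findContours(m,0,1); c=max(cs,key=cv2.contourArea)
P=np.array([ray(f,u,v,.083)[:2]*1000 for u,v in c[:,0]]).astype(np.float32)
print('nut top rect',cv2.minAreaRect(P),'circ',cv2.minEnclosingCircle(P))
H=cv2.convexHull(P)[:,0]
for a in range(0,180,5):
    d=np.array([np.cos(np.radians(a)),np.sin(np.radians(a))]);s=H@d; print(a,round(float(np.ptp(s)),1),end='; ')
g=cv2.cvtColor(f['pixels'],cv2.COLOR_RGB2GRAY)
print(); print(g[190:207,248:270])
A=cv2.resize(f['pixels'][165:230,222:297,::-1],(600,520)[:2],interpolation=cv2.INTER_CUBIC)
f2=dict(np.load('/tmp/w_f.npz')); w2=cloud(f2)
s2=(slice(160,215),slice(235,290)); z2=w2[...,2][s2]; m2=np.zeros(w2.shape[:2],np.uint8); m2[s2]=(z2<.044)
cs,_=cv2.findContours(m2,0,1)
for c in cs:
    if cv2.contourArea(c)>50:
        P=np.array([ray(f2,u,v,.048)[:2]*1000 for u,v in c[:,0]]).astype(np.float32);print('slot',cv2.contourArea(c),c[:,0].min(0),c[:,0].max(0),cv2.minAreaRect(P))
B=cv2.resize(f2['pixels'][155:215,230:295,::-1],(560,520),interpolation=cv2.INTER_CUBIC)
cv2.imwrite('pics/crop2.png',cv2.resize(np.hstack([A,B]),(800,360)))
E
```

```text
ztop pct [0.0808 0.0827 0.0838 0.0845 0.0909] 1576
nut top rect ((442.9890441894531, -96.8592300415039), (31.8543701171875, 27.93810272216797), 68.14105987548828) circ ((443.0915832519531, -96.90050506591797), 15.927412033081055)
0 30.9; 5 31.3; 10 31.5; 15 31.5; 20 31.2; 25 30.6; 30 29.9; 35 28.9; 40 28.4; 45 29.3; 50 30.2; 55 31.0; 60 31.5; 65 31.8; 70 31.8; 75 31.6; 80 31.2; 85 30.5; 90 29.6; 95 28.9; 100 28.6; 105 29.6; 110 30.4; 115 31.1; 120 31.5; 125 31.7; 130 31.7; 135 31.4; 140 31.0; 145 30.4; 150 29.5; 155 28.4; 160 28.2; 165 29.1; 170 29.9; 175 30.5; 
[[178 178 178 179 179 181 165 162 160 161 162 161 161 162 162 162 160 158
  159 160 161 161]
 [177 178 179 178 179 177 164 132 101  97  97  98 111 140 159 157 159 161
  162 164 164 164]
 [178 180 179 164 163 132 100  95  95  97  98  94  95  95 121 156 159 161
  177 178 180 181]
 [179 178 179 166 132 101  98 101 105 101 102 100  96  92  89 121 160 161
  179 179 181 181]
 [179 180 181 162 102  97 116 132 162 162 162 148 145 116  96  85 157 164
  181 183 181 180]
 [179 180 180 146  84  93 173 179 180 178 179 177 174 176 141  91 
[... 485 characters left out ...]
2 182]
 [175 177 176 179 179 177 176 173 151  85  66  66  88 146 178 180 179 178
  178 182 179 183]
 [176 174 176 177 178 175 175 173 176 179 107  72  66  65 148 178 178 180
  182 181 182 180]
 [173 175 175 178 175 175 175 175 178 178 181 131  76  67  65 119 174 180
  180 182 183 181]
 [175 177 178 179 176 173 175 176 179 179 179 180 131  76  69  70 151 182
  181 181 179 180]
 [178 180 178 179 180 177 177 177 180 180 181 178 181 156 101 118 178 180
  182 178 179 178]
 [179 179 182 178 179 180 177 178 180 183 178 178 179 163 141 141 178 179
  180 178 180 181]]
slot 749.0 [248 171] [273 209] ((601.6655883789062, -43.181488037109375), (30.407480239868164, 16.759567260742188), 84.19449615478516)
```

View pics/crop2.png

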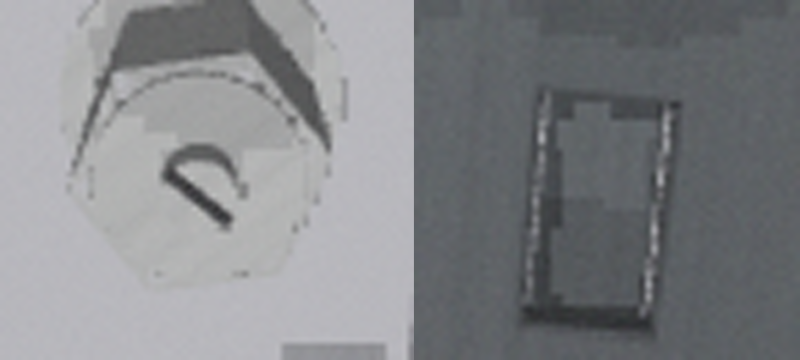

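The nut's flats face 39.5° (mod 60) with its centre near (443,-97) mm. The marker slot runs at about -39°, and the foot slot is centred at (601.7,-43.2) mm at 84.2°. I'll centre the nut by gripping it in two directions, then look again at the same relative pose to calibrate the hand-eye bias.

```bash
cat >> h.py <<'E'
def ori(psi):
    c,s=np.cos(np.radians(psi)),np.sin(np.radians(psi)); return np.array([[-s,c,0],[c,s,0],[0,0,-1.]])
G=.155
def st(): print('t',round(robot.read_t(),2),'F',np.round(robot.read_contact_force(),1),'M',np.round(robot.read_moment(),2),'w',round(robot.read_grip_width()*1000,1),'p',np.round(robot.read_ee_pos(),4),'j7',round(robot.read_joints()[6],1))
def nuttop(f,zt=.083):
    w=cloud(f); m=(w[...,2]>.079)&(np.abs(w[...,0]-.443)<.022)&(np.abs(w[...,1]+.097)<.022)
    cs,_=cv2.findContours(m.astype(np.uint8),0,1); c=max(cs,key=cv2.contourArea)
    P=np.array([ray(f,u,v,zt)[:2]*1000 for u,v in c[:,0]]).astype(np.float32)
    g=cv2.cvtColor(f['pixels'],cv2.COLOR_RGB2GRAY); d=(g<82)&m
    n,l,s,_=cv2.connectedComponentsWithStats(d.astype(np.uint8),connectivity=8)
    u,v=np.mean(c[:,0],0); best=[i for i in range(1,n) if s[i,4]>8]
    for i in best:
        vv,uu=np.where(l==i); Q=np.array([ray(f,a,b,.085)[:2]*1000 for a,b in zip(uu,vv)]).astype(np.float32)
        L=cv2.fitLine(Q,cv2.DIST_L2,0,.01,.01).ravel(); print(' dark',s[i],'ang',np.degrees(np.arctan2(L[1],L[0])).round(1))
    r=cv2.minAreaRect(P); print(' nut',np.round(cv2.minEnclosingCircle(P)[0],2),np.round(r[0],2),np.round(r[1],1),round(r[2],1)); return P
E
python3 - <<'E'
from h import *
nuttop(dict(np.load('/tmp/w_c.npz')))
tz=.068+G
x,y=.443,-.0969
robot.reach([x,y,.33],ori(99.5)); 
robot.line_to([x,y,tz],v=.12,contact_N=15); st()
robot.grab(30); st(); robot.open_jaws()
robot.line_to([x,y,tz+.06],v=.2); robot.reach([x,y,tz+.06],ori(39.5)); robot.line_to([x,y,tz],v=.12,contact_N=15); robot.grab(30); st(); robot.open_jaws(); st()
robot.line_to([x,y,tz+.06],v=.2)
c=np.load('/tmp/w_c.npz')['tcp']; robot.reach(c,ori(0)); robot.dwell(.2)
g=grab_frame('wrist'); np.savez('/tmp/w_c2.npz',**g); nuttop(g); st()
E
```

```text
dark [252 196  12   9  25] ang -38.9
 dark [ 147  333  218   51 8958] ang 0.0
 nut [ 441.56 -255.35] [ 441.51 -230.79] [175.8  49.1] 0.1
t 4.77 F [0.6 0.3 0.4] M [ 0.   -0.06  0.  ] w 85.5 p [ 0.4435 -0.0969  0.2236] j7 103.2
t 5.33 F [-0.8  0.2  1.9] M [-0.11  0.09 -0.01] w 27.7 p [ 0.4432 -0.0971  0.2234] j7 103.2
t 8.53 F [-1.5 -1.5  4.2] M [-0.08  0.3  -0.02] w 27.3 p [ 0.4431 -0.0971  0.2235] j7 46.8
t 9.13 F [ 0.7 -0.5 -0.6] M [-0.05  0.04  0.02] w 85.7 p [ 0.443  -0.0969  0.2229] j7 46.8
 dark [254 196  12   9  24] ang -38.7
 dark [ 149  333  220   51 8957] ang 0.1
 nut [ 442.71 -254.19] [ 442.64 -229.75] [176.6  48.9] 0.1
t 10.48 F [ 0.4 -0.6  0.3] M [ 0.04  0.01 -0.01] w 85.6 p [ 0.4431 -0.1123  0.3004] j7 11.9
```

```bash
sed -i "s/    cs,_=cv2.findContours(m.astype(np.uint8),0,1); c=max/    m[:150]=0;m[235:]=0;m[:,:215]=0;m[:,305:]=0\n&/" h.py; python3 - <<'E'
from h import *
for n in('w_c','w_c2'): 
    P=nuttop(dict(np.load('/tmp/%s.npz'%n)))
    H=cv2.convexHull(P)[:,0]; A=np.arange(0,180,1.); W=np.array([np.ptp(H@[np.cos(np.radians(a)),np.sin(np.radians(a))]) for a in A])
    w3=W[:60]+W[60:120]+W[120:]; print('flat normal mod60',np.argmin(w3),w3.min()/3, 'centres',[ (lambda s:(s.max()+s.min())/2)(H@[np.cos(np.radians(a)),np.sin(np.radians(a))]).round(1) for a in (0,90)])
f2=dict(np.load('/tmp/w_f.npz'));print(f2['tcp'],np.load('/tmp/w_c.npz')['tcp'])
E
```

```text
dark [252 196  12   9  25] ang -38.9
 nut [443.09 -96.9 ] [442.99 -96.86] [31.9 27.9] 68.1
flat normal mod60 38 28.230918948087975 centres [np.float64(442.9), np.float64(-96.9)]
 dark [254 196  12   9  24] ang -38.7
 nut [443.54 -96.17] [443.25 -96.33] [31.2 28.5] 7.9
flat normal mod60 39 28.26414914842722 centres [np.float64(443.3), np.float64(-96.2)]
[ 0.60111913 -0.05228983  0.30045189] [ 0.44324646 -0.11249901  0.30079101]
```

Bias is about (+0.4,+0.7) mm, so the slot is really near (601.3,-43.9) mm. I grip at -20.5°, turn the clamp to put the head along the slot, and hover over the foot.

```bash
python3 - <<'E'
from h import *
x,y,tz=.443,-.097,.068+G
robot.reach([x,y,tz+.06],ori(-20.5)); robot.line_to([x,y,tz],v=.12,contact_N=15); st(); robot.grab(60); st()
print('grasp z',robot.read_ee_pos()[2])
robot.line_to([x,y,.33],v=.12); st()
T=np.array([.6013,-.0439]); psi=102.2
robot.reach([*T,.33],ori(psi)); robot.line_to([*T,.262],v=.12); robot.dwell(.3); st()
R=np.array(robot.read_tool_rot());print('yaw',np.degrees(np.arctan2(R[1,1],R[0,1])),'tilt',R[:,2].round(4))
g=grab_frame('wrist'); save(g,'h1w.png'); s=grab_frame('scene'); np.savez('/tmp/h1s.npz',**s)
cv2.imwrite('pics/h1.png',np.hstack([cv2.resize(g['pixels'][...,::-1],(400,300)),cv2.resize(s['pixels'][150:270,200:360,::-1],(400,300),interpolation=cv2.INTER_CUBIC)]))
E
```

```text
t 11.58 F [-0.1 -0.7 -0.1] M [ 0.01 -0.07  0.02] w 85.5 p [ 0.4434 -0.0973  0.2235] j7 -9.9
t 12.15 F [-1.3  0.5  4.9] M [0.03 0.27 0.  ] w 27.1 p [ 0.4432 -0.097   0.2235] j7 -10.0
grasp z 0.22352593347094535
t 13.19 F [ 0.4  0.6 -3.5] M [-0.02 -0.04 -0.01] w 27.6 p [ 0.4424 -0.0969  0.3289] j7 -10.1
t 15.86 F [-0.4 -0.2 -3.5] M [ 0.04 -0.03 -0.04] w 27.0 p [ 0.6016 -0.0439  0.2628] j7 96.8
yaw 102.19667581875275 tilt [ 1.6e-03 -2.0e-04 -1.0e+00]
```

View pics/h1.png

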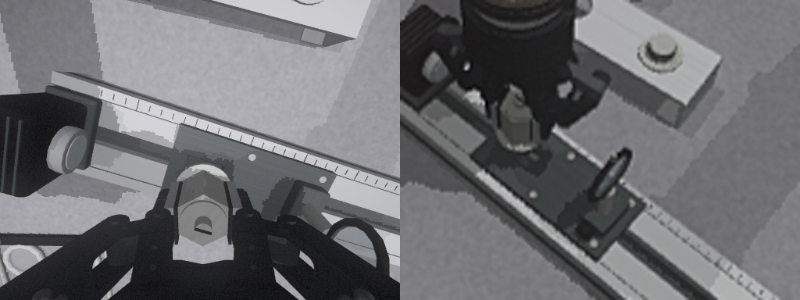

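The clamp is held upright over the foot slot with its marker along the rail. Lowering with contact sensing.

```bash
python3 - <<'E'
from h import *
T=np.array([.6011,-.0439])
hit=robot.line_to([*T,.2275],v=.03,contact_N=5); print(hit); st(); robot.dwell(.2); st()
E
```

```text
False
t 17.26 F [-0.  -0.1 -3.9] M [-0.03  0.06  0.02] w 26.9 p [ 0.6013 -0.0439  0.2277] j7 96.2
t 17.46 F [-0.3 -0.  -3.6] M [ 0.01  0.05 -0.01] w 26.6 p [ 0.6013 -0.0439  0.2277] j7 96.2
```

The head went in without contact. Seat the collar gently and check the distance, then turn clockwise (j7 decreasing) in steps while watching the moment.

```bash
python3 - <<'E'
from h import *
p=robot.read_ee_pos()
hit=robot.line_to([.6011,-.0439,.2245],v=.01,contact_N=3); print(hit); robot.dwell(.2); st()
j=np.array(robot.read_joints()); j0=j[6]
for k in range(1,16):
    j[6]=j0-6*k; robot.move_j(j); robot.dwell(.05)
    m=np.mean([np.r_[robot.read_contact_force(),robot.read_moment()] for _ in range(5)],0)
    print(6*k,m.round(2),round(robot.read_t(),2))
    if abs(m[5])>.12 or abs(m[2])>20: break
st()
E
```

```text
True
t 17.87 F [0.3 0.2 5.3] M [0.03 0.07 0.03] w 27.2 p [ 0.6013 -0.0439  0.2276] j7 96.1
6 [ 0.34 -0.32  0.03  0.01 -0.1  -0.02] 18.17
12 [ 0.15  0.56  0.71  0.05  0.01 -0.02] 18.47
18 [ 0.17 -0.16  1.55  0.   -0.01  0.02] 18.77
24 [-0.26 -0.14  0.73  0.01  0.01 -0.01] 19.07
30 [ 0.34  0.03  1.18  0.02  0.04 -0.02] 19.37
36 [-0.94 -0.28  1.9   0.08  0.02  0.02] 19.67
42 [ 0.11 -0.38  1.23 -0.01  0.01 -0.  ] 19.97
48 [-0.6   0.44  0.2   0.05 -0.01 -0.01] 20.27
54 [ 0.79  0.18  0.97  0.01 -0.03 -0.04] 20.57
60 [-0.87  0.9   1.16  0.02  0.05  0.04] 20.87
66 [-0.48 -0.46  1.35  0.06 -0.02 -0.02] 21.17
72 [ 0.06 -1.01  2.26  0.01  0.03  0.  ] 21.47
78 [ 1.08 -0.4   0.98  0.02  0.08 -0.01] 21.77
84 [ 0.13  0.73  1.23  0.04  0.   -0.04] 22.07
90 [-0.24  0.11  0.55  0.04  0.02 -0.01] 22.37
t 22.37 F [-0.2  0.1  0.6] M [ 0.04  0.02 -0.01] w 27.0 p [ 0.6013 -0.0439  0.2277] j7 6.4
```

```bash
python3 - <<'E'
from h import *
j=np.array(robot.read_joints()); a=0; j0=j[6]; step=5
while j[6]>-172:
    j[6]-=step; robot.move_j(j); robot.dwell(.05)
    m=np.mean([np.r_[robot.read_contact_force(),robot.read_moment()] for _ in range(12)],0)
    print(round(j0-j[6],1),round(robot.read_joints()[6],1),m[[0,1,2,5]].round(3),round(robot.read_t(),2))
    if abs(m[5])>.06: step=2
    if abs(m[5])>.13 or abs(m[2])>25 or robot.read_t()>45: break
E
```

```text
5.0 1.5 [-0.468  0.91   1.519 -0.037] 22.67
10.0 -3.5 [-1.14   0.444  2.364  0.033] 22.97
15.0 -8.5 [-1.378  0.786  2.141 -0.036] 23.27
20.0 -13.5 [-1.168  0.539  2.541 -0.004] 23.57
25.0 -18.5 [-1.891  0.391  2.357 -0.039] 23.87
30.0 -23.5 [-1.765  0.769  2.135 -0.03 ] 24.17
35.0 -28.5 [-1.631  0.477  2.773  0.043] 24.47
40.0 -33.5 [-1.05  -0.282  2.863 -0.074] 24.77
42.0 -35.6 [-0.87  -0.246  1.701 -0.032] 25.07
44.0 -37.6 [-1.364  0.729  2.086 -0.051] 25.37
46.0 -39.6 [-1.158  0.545  2.736 -0.03 ] 25.67
48.0 -41.6 [-1.389  0.379  2.384 -0.041] 25.97
50.0 -43.6 [-1.398  0.207  1.11  -0.076] 26.27
52.0 -45.6 [-1.061  0.622  2.215 -0.074] 26.57
54.0 -47.6 [-0.924  0.083  2.636 -0.02 ] 26.87
56.0 -49.6 [-1.496  0.54   1.976 -0.052] 27.17
58.0 -51.6 [-0.204  0.138  2.012 -0.081] 27.47
60.0 -53.6 [-1.766  0.574  3.222 -0.068] 27.77
62.0 -55.6 [-2.31  -0.016  1.016 -0.027] 28.07
64.0 -57.6 [-1.688  0.046  2.282 -0.054] 28.37
66.0 -59.6 [-1.065  0.864  1.486 -0.015] 28.67
68.0 -61.6 [-1.327  0.378  2.78  -0.06 ] 28.97
70.0 -63.6 [-2.436 -0.12   1.564 -0.125] 29.27
72.0 -65.6 [-2.243  0.747  2.277 -0.059] 29.57
74.0 -67.6 [-1.305 -0.184  1.786 -0.022] 29.87
76.0 -69.6 [-2.298 -0.133  1.953 -0.106] 30.17
78.0 -71.6 [-1.303  0.46   1.405 -0.052] 30.47
80.0 -73.6 [-0.896 -0.327  2.062 -0.113] 30.77
82.0 -75.6 [-2.409  0.065  1.558  0.027] 31.07
84.0 -77.6 [-1.388 -0.104  0.433 -0.049] 31.37
86.0 -79.6 [-1.137  0.104  0.966  0.022] 31.67
88.0 -81.6 [-2.12  -0.142  2.178  0.03 ] 31.97
90.0 -83.6 [-1.877 -0.67   0.596  0.045] 32.27
92.0 -85.6 [-1.947  0.835  1.954  0.082] 32.57
94.0 -87.6 [-1.449  0.178  1.581  0.074] 32.87
96.0 -89.6 [-2.111  0.341  0.168  0.113] 33.17
98.0 -91.6 [-1.495 -0.568  0.254  0.171] 33.47
```

The moment climbs steadily from about 84° on. Finishing with small advances and time-averaged readings.

```bash
python3 - <<'E'
from h import *
j=np.array(robot.read_joints()); j[6]=-91.6
def avg():
    L=[]
    for _ in range(12): robot.dwell(.03); L.append(np.r_[robot.read_contact_force(),robot.read_moment()])
    return np.mean(L,0)
print(avg().round(3))
for _ in range(6):
    j[6]-=1; robot.move_j(j); m=avg(); print(j[6],m[[0,1,2,5]].round(3),round(robot.read_t(),2))
    if m[5]>.205: break
st()
E
```

```text
[-1.42  -0.228  0.326 -0.105  0.307  0.196]
-92.6 [-1.427 -0.503  0.461  0.328] 34.52
t 34.52 F [-1.6  0.1  0.5] M [-0.09  0.26  0.38] w 27.1 p [ 0.6013 -0.0439  0.2276] j7 -92.6
```

```bash
python3 - <<'E'
from h import *
L=[]
for _ in range(30): robot.dwell(.03); L.append(robot.read_moment()[2])
print(np.mean(L[:15]),np.mean(L[15:]),np.std(L)); st()
E
```

```text
0.3275571494993565 0.33498100589897284 0.029755197575822918
t 35.52 F [-1.6 -0.3  0.3] M [-0.15  0.33  0.33] w 27.0 p [ 0.6013 -0.0439  0.2276] j7 -92.6
```

Steady at 0.33 N m after a last advance: firmly finger-tight and below 0.45. Release, rise straight up, and check.

```bash
python3 - <<'E'
from h import *
robot.open_jaws(); p=np.array(robot.read_ee_pos()); robot.line_to([p[0],p[1],.33],v=.12); robot.dwell(.2); st()
g=grab_frame('wrist'); s=grab_frame('scene')
robot.reach([.52,-.05,.36],ori(-86)); g2=grab_frame('wrist')
cv2.imwrite('pics/end.png',np.hstack([cv2.resize(g['pixels'][...,::-1],(400,300)),cv2.resize(s['pixels'][150:270,200:360,::-1],(400,300),interpolation=cv2.INTER_CUBIC)]))
st()
E
```

```text
t 37.32 F [-0.6 -0.3 -0.5] M [ 0.01  0.01 -0.01] w 85.1 p [ 0.6011 -0.0439  0.329 ] j7 -90.9
t 37.91 F [ 1.1 -0.  -0. ] M [-0.05  0.02  0.04] w 85.5 p [ 0.5202 -0.05    0.3603] j7 -87.8
```

View pics/end.png

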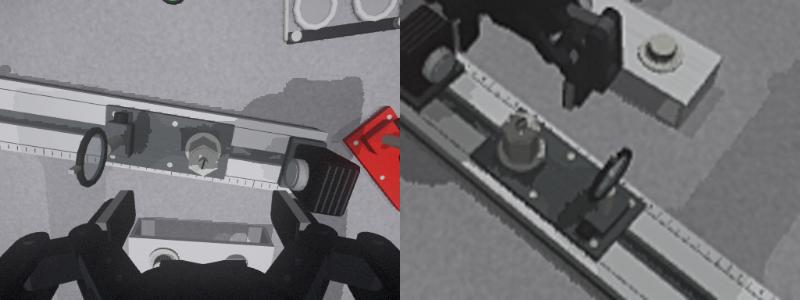

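The clamp stands upright on the foot at (203,155), its marker slot across the rail. The holder is in place and the gripper is clear.

```bash
python3 -c "
from cell import robot
print(robot.sign_off())"
```

```text
the job is handed in; nothing more can be done
None
```

The holder is clamped to the rail where it stood: head square across the slot, nut at about 0.33 N m (above the expected 0.15–0.3 but under the 0.45 limit), gripper clear, and the job handed in at about 38 s with no verdict shown.

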